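Hang the red utensil pot on the kitchen rail

TASK

Hang the red utensil pot by its steel hook on the upper rail of the little stand, near the middle, open side up. Let go of it gently, so that it settles back against the lower bar and stays hanging rather than dropping or swinging off. Leave the white pot standing where it is.

Things in the scene. Friction and masses are not known exactly. Their poses are not given: they have to be found in the camera images.
- pot_red: Red plastic utensil pot, empty, about 180 g: a box open at the top, 70 mm deep (x), 52 wide (y), 90 high, walls 4. Origin: centre of its underside, z up. A steel hook 30 mm wide on its back (+x) bridges backward at the rim (top z = 96 mm), then comes down as a lip. Grip from above across its 52 mm, near the top. Hung, its foot swings in about 0.15 rad until the back rests on the lower bar.
- pot_white: White plastic utensil pot of the same shape, size and origin as the red one, with the same steel hook; it stays where it is.
- rail_stand: Fixed stand: two dark steel posts 300 mm apart along its y, wooden feet 10 mm high reaching 70 mm to front and back, wooden knobs on top (177 mm). Origin on the worktop midway between the posts, z up; front, -x, towards the robot. Upper rail: 8 mm round steel bar along y, axis at x = 0, z = 160 mm. Lower bar: 10 mm thick, axis at x = -1, z = 86 mm. Open in front of the rail.
- red_hook (a point): Top middle of the red pot's hook slot (underside of the bridge), at x = 46, y = 0, z = 90 mm in the pot's frame; it rests on the rail when hung. The slot is 22 mm wide, open below, between the pot's back wall (x = 35) and the lip's inner face (x = 57). The lip, 4 mm thick, goes straight down to z = 68, then flares back to x = 69 at its end, z = 51.
Mind the look-alikes: they are no part of the job. There is more than one size of the pot_red; the one meant has the size given above.

How it is judged:
By the outcome, as a careful person would: the job done as asked, in the order asked, and still so for the second after the job is handed in, with the robot touching nothing.
It also fails if it takes over 35 s, if anything falls off the work surface, if the arm or the gripper's body presses on something with over 40 N, if the wrist force passes 120 N, or if a joint passes its speed limit or range.

ROBOT

A 7-joint arm with a two-finger parallel gripper is mounted at the origin on a cart in front of the work surface, level with it; the furniture and walls round the work are solid. World frame = base frame: x ahead of the robot, y to its left, z up, the work surface at z = 0. Lengths are in m, angles in rad, forces in N, time in s.
With the tool pointing down it reaches from about 0.425 to 0.875 m from the base axis. Payload 4.7 kg.
Tool frame: the origin (TCP) lies between the finger pads; the fingertips stand 14 mm ahead of it and the grasp point (between the pads) lies 5 mm behind it; z points along the fingers, y is the line along which they close (so a half turn about z gives the same grasp; the last joint's range is limited). The gripper opens to 87 mm and grips with 3 to 60 N. Pads are 19 mm wide; open, the fingers measure 117 mm over their backs; the gripper's body (75 mm by 190 mm) begins 51 mm behind the grasp point.
Start: joints at [1.198, 0.321, -0.07, 1.45, 0.023, 1.371, -0.057], TCP at [0.245, -0.602, 0.237] pointing down, gripper open.
Joint ranges: [-2.86, 2.86], [-0.3, 2.09], [-1.38, 1.24], [0.06, 2.45], [-1.56, 4.7], [0.09, 2.05], [-2.69, 2.69]. Speed limits (rad/s): [2.57, 2.57, 3.14, 3.14, 3.14, 3.14, 3.14].

INTERFACE

Orientations are given as a rotation vector (axis times angle).
In Python, from bench import ctrl gives the robot as it stands.
- The arm moves only by the shell command python3 -m inch 'ROWS' [OPENING] [FORCE]. ROWS is JSON, a list of rows, each a list of 6 numbers: the shift along the world's x, y, z in mm, then the turn, a rotation vector about the world's x, y, z in degrees. In form: [[tx, ty, tz, rx, ry, rz], ...]. A call has 1 to 20 rows; each row is the pose to reach, as a shift and turn from the pose commanded when the call began; what a row does not reach only later rows make up. A row lasts 1/8 s, in which the tool goes at most 62.5 mm and 10.7 degrees, less where a joint would pass 70% of its speed; a pose out of reach is approached as far as the arm can. A call with a gripper value outside its range is refused whole. OPENING is the finger opening in mm, from 0 to 87, set as the call begins (- or left out, the last holds). The fingers move at their own pace and stop on an object; FORCE is the grip in N (left out, the last holds). Time passes only in rows, so rows that repeat a pose let the fingers close. It gives the time, the measured TCP pose, the force, the opening and the grip force at its end, in the units of the state.
- ctrl.get_state(): the state, without advancing time (a new reading comes with each control period).
- ctrl.get_image(name): name is "scene" or "top" or "wrist"; returns (picture, depth): 480x640x3 uint8, red, green, blue; 480x640 float32, m along the optical axis (not along the pixel's ray), 0 where there is no reading.
- ctrl.camera_params(name): a dict with "mtx" (3x3 intrinsics, pixels), "T" (4x4, takes a point from camera to world coordinates). Camera axes: x right, y down, z forward; pixel columns grow to the right and rows downward; lengths in m; the calibration is good to about 2 mm. A picture is of the moment at which its call begins: read the wrist's pose just before it. camera_params takes no time and is no camera call; for the wrist camera it gives the pose at the moment of the call.
- ctrl.close_job(): hands the job in; it is judged then, once.
The state is a dict: "time": time; "joint_positions": joint angles; "qd": joint speeds; "joint_torque": joint torques, N m; "position": TCP position; "tool_rot": TCP orientation; "ft_force": force on the tool from outside, world axes, zero at the start; "torque": the same for the moment, N m; "grip_width": opening from 0.0 (shut) to 1.0 (fully open); "grip_force": force on a finger pad.
Only numpy, scipy, OpenCV 4.12 (cv2) and the standard library are available. Lean on these libraries where they do the work, as an engineer would, in place of code of your own. Each camera call takes 0.05 s, during which the arm holds its last target. There are 200 camera calls.

## Working session

There is one attempt and no reset: what is moved stays moved. The work goes in short steps, Python scripts to look and compute and a shell command to move; the robot and the scene stay as the last step left them, time stands still between calls to the robot, and variables do not carry over. Pictures are saved under pics/ and viewed, at most 10 in all, crops included, and the job is handed in when it is done.

```bash
mkdir -p pics
cat > h.py <<'E'
import numpy as np, cv2
from bench import ctrl
def grab(n):
    p=ctrl.camera_params(n); im,d=ctrl.get_image(n)
    return im,d,p
def cloud(d,p):
    K=np.array(p["mtx"]);T=np.array(p["T"])
    v,u=np.mgrid[:480,:640]
    P=np.stack([(u-K[0,2])/K[0,0]*d,(v-K[1,2])/K[1,1]*d,d],-1)
    return P@T[:3,:3].T+T[:3,3]
def save(n,im): cv2.imwrite(f"pics/{n}.png",im[...,::-1])
E
python3 - <<'E'
from h import *
for n in("scene","top"):
    im,d,p=grab(n); save(n+"0",im); np.savez(n+"0.npz",im=im,X=cloud(d,p),d=d); print(n,np.array(p["T"]).round(2).tolist())
s=ctrl.get_state();print(s["time"],s["position"],s["tool_rot"])
E
```

```text
scene [[-0.82, -0.42, 0.38, 0.14], [-0.57, 0.61, -0.55, 0.56], [0.0, -0.67, -0.74, 0.8], [0.0, 0.0, 0.0, 1.0]]
top [[-0.02, -0.98, 0.18, 0.38], [-1.0, 0.02, -0.02, 0.03], [0.02, -0.18, -0.98, 0.95], [0.0, 0.0, 0.0, 1.0]]
0.1 [ 0.24497776 -0.60157808  0.23558283] [-3.08141946e+00 -6.03495835e-01  6.48695190e-04]
```

View pics/scene0.png

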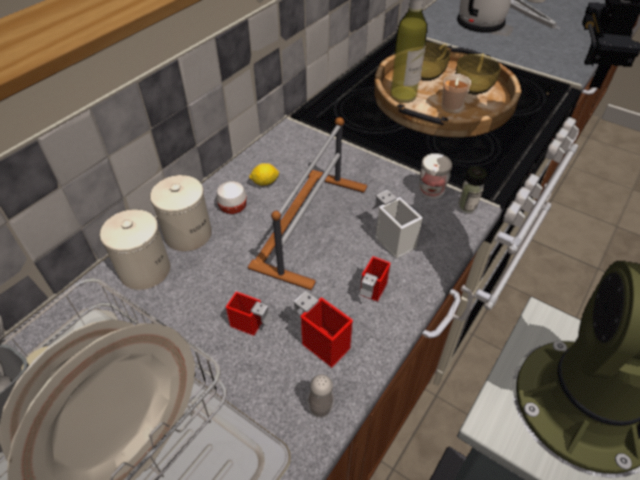

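View pics/top0.png

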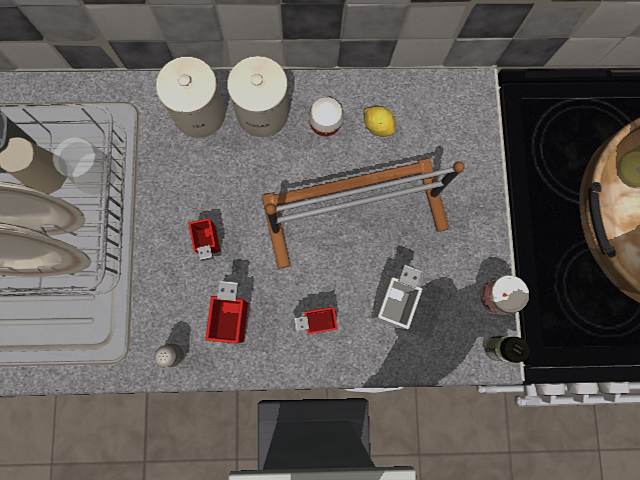

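Candidates in top: a big red pot (226,318), a small red one (204,237) and another small red one (318,321). The white pot is at (402,300), the stand knobs at (271,210) and (459,167). The big red pot looks right because it matches the white one in size, so I'll measure it and check in a crop.

Run:
```python
from h import *
z=np.load("top0.npz");im=z["im"].astype(int);X=z["X"]
r=(im[...,0]>110)&(im[...,1]<60)&(im[...,2]<60)
n,l,st,c=cv2.connectedComponentsWithStats(r.astype(np.uint8))
def rect(m,name,dim):
    P=X[m]; top=np.percentile(P[:,2],98); Q=P[P[:,2]>top-.008]
    b=cv2.minAreaRect((Q[:,:2]*1000).astype(np.float32)); print(name,dim,"top",top.round(4),b,len(Q))
v,u=np.mgrid[:480,:640]
for i in range(1,n):
    if st[i,4]>150: rect(l==i,"red",c[i].round())
# whole pot incl. hook, by height in window
for nm,(u0,u1,v0,v1) in dict(redbig=(200,255,275,350),white=(375,430,260,335)).items():
    W=(u>u0)&(u<u1)&(v>v0)&(v<v1)
    Q=X[W&(X[...,2]>.08)&(X[...,2]<.105)]
    print(nm,cv2.minAreaRect((Q[:,:2]*1000).astype(np.float32)),Q[:,2].max(),len(Q))
    sub=X[W&(X[...,2]>.08)]
    H=W&(X[...,2]>.08)&(abs(im[...,0]-im[...,1])<25)&(im[...,0]<215)
    print(" hook centroid",X[H].mean(0).round(4),H.sum())
# rail: points with z .14-.175 
W=(u>255)&(u<475)&(v>150)&(v<235)
for a,b in((.150,.170),(.076,.096),(.168,.185)):
    Q=X[W&(X[...,2]>a)&(X[...,2]<b)]
    if len(Q)>5:
        f=cv2.fitLine((Q[:,:2]*1000).astype(np.float32),cv2.DIST_HUBER,0,.01,.01).ravel()
        t=(Q[:,:2]*1000-f[2:])@f[:2]; print(a,len(Q),f,t.min(),t.max(),Q[:,2].mean(), "res",np.std((Q[:,:2]*1000-f[2:])@[-f[1],f[0]]))
K=cv2.resize(z["im"][265:350,195:260],None,fx=6,fy=6,interpolation=cv2.INTER_NEAREST)
save("crop0",K)
```

```text
red [203. 232.] top 0.0672 ((468.85125732421875, 133.87149047851562), (269.8187561035156, 53.453460693359375), 37.98078536987305) 157
red [226. 318.] top 0.0932 ((399.84228515625, 104.7416763305664), (153.75682067871094, 70.60224151611328), 83.32579803466797) 369
red [324. 319.] top 0.0676 ((401.7135314941406, 2.6985397338867188), (37.01906204223633, 60.28618240356445), 8.481023788452148) 160
redbig ((418.43572998046875, 153.00704956054688), (53.68888473510742, 96.73886108398438), 83.64579010009766) 0.09990128559369948 796
 hook centroid [0.4489 0.1442 0.1273] 354
white ((439.1685791015625, -136.73440551757812), (54.16779708862305, 96.99625396728516), 67.60411834716797) 0.1002757977074934 796
 hook centroid [ 0.4462 -0.1352  0.1137] 693
0.15 976 [ 2.0995690e-01 -9.7771066e-01  5.9865295e+02 -7.2068321e+01] -158.4665619332816 157.0211650192683 0.16312442878354058 res 2.4450362110023893
0.076 1033 [ 2.1008173e-01 -9.7768384e-01  5.9740442e+02 -7.1947136e+01] -155.80386392243472 152.79394337529982 0.08981704427039716 res 2.898681267505294
0.168 204 [ 2.1313184e-01 -9.7702342e-01  5.9762146e+02 -6.8440445e+01] -154.7037013977786 160.77041755957273 0.1741931830566195 res 4.282497125745105
```

View pics/crop0.png

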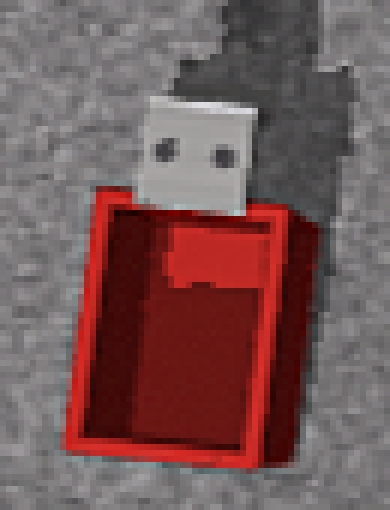

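The crop shows the big pot, rim about 54 x 70 with the hook at the top (crop 200,155). Its footprint of 53.7 x 96.7 mm and 96 mm height match the description; the small pots are 67 mm high. Its origin is about (405.5, 154.4) with yaw -6.4°. The rail's middle is about (598.5, -71.5) with stand yaw 12.1°. Next I go to hover.

```bash
python3 -m inch '[[23,44,0,0,0,0],[46,88,0,0,0,0],[69,132,0,0,0,-3],[92,176,0,0,0,-6],[115,220,0,0,0,-9],[138,264,0,0,0,-12],[161,308,0,0,0,-15],[185,352,0,0,0,-18],[195,402,0,0,0,-21],[205,452,0,0,0,-24],[207,502,0,0,0,-27],[205,552,0,0,0,-28.5],[196,603,0,0,0,-28.5],[187,654,0,0,0,-28.5],[178,705,0,0,0,-28.5],[168,755,0,0,0,-28.5],[168,755,0,0,0,-28.5],[168,755,0,0,0,-28.5],[168,755,0,0,0,-28.5]]' 87
python3 - <<'E'
from h import *
from scipy.spatial.transform import Rotation as R
s=ctrl.get_state();print(s["time"],s["position"],R.from_rotvec(s["tool_rot"]).as_matrix().round(3).tolist())
im,d,p=grab("wrist");save("w1",im);np.savez("w1.npz",im=im,X=cloud(d,p))
X=cloud(d,p)
Q=X[(X[...,2]>.08)&(X[...,2]<.105)&(abs(X[...,0]-.418)<.08)&(abs(X[...,1]-.153)<.06)&(d>0)]
print(len(Q),cv2.minAreaRect((Q[:,:2]*1000).astype(np.float32)),np.percentile(Q[:,2],[50,95]))
E
```

```text
time: 2.48
position: [0.4134, 0.1515, 0.2363]
tool_rot: [3.136, -0.178, -0.001]
ft_force: [-0.0, 0.1, 0.7]
grip_width: 0.998
grip_force: 0.0
2.475 [0.4134402  0.15147387 0.23632265] [[0.994, -0.113, -0.001], [-0.113, -0.994, -0.0], [-0.001, 0.0, -1.0]]
3713 ((419.7451477050781, 155.2604522705078), (53.37103271484375, 96.20935821533203), 83.35820770263672) [0.09162108 0.09693401]
```

View pics/w1.png

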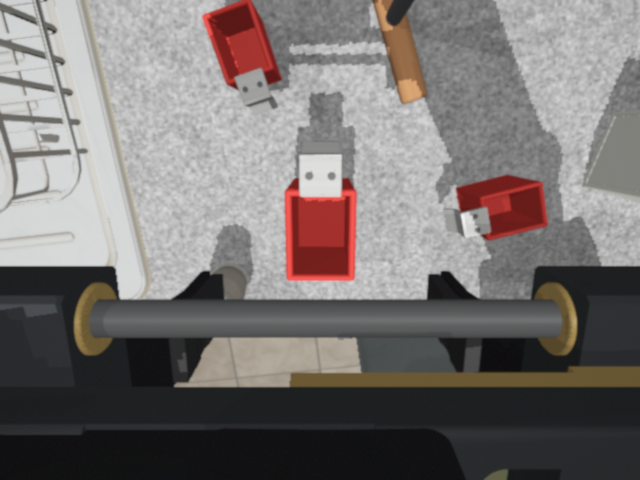

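The red pot is centred at pixel (320,230), square to the fingers, and its 53 x 96 outline is confirmed. Next: descend, grip and lift.

```bash
python3 -m inch '[[1.5,4,-30,0,0,0],[1.5,4,-70,0,0,0],[1.5,4,-110,0,0,0],[1.5,4,-140,0,0,0],[1.5,4,-155,0,0,0],[1.5,4,-163,0,0,0],[1.5,4,-163,0,0,0],[1.5,4,-163,0,0,0]]' 87
python3 -m inch '[[0,0,0,0,0,0],[0,0,0,0,0,0],[0,0,0,0,0,0],[0,0,0,0,0,0],[0,0,0,0,0,0],[0,0,0,0,0,0],[0,0,0,0,0,0],[0,0,0,0,0,0]]' 30 20
```

```text
time: 3.52
position: [0.4155, 0.1572, 0.0745]
tool_rot: [-3.137, 0.174, -0.003]
ft_force: [0.3, -0.0, 0.4]
grip_width: 0.999
grip_force: 0.0
time: 4.53
position: [0.4147, 0.1567, 0.0736]
tool_rot: [3.136, -0.174, -0.0]
ft_force: [-0.7, -1.7, 1.8]
grip_width: 0.598
grip_force: 19.9
```

```bash
python3 -m inch '[[0,0,15,0,0,0],[0,0,45,0,0,0],[0,0,85,0,0,0],[0,0,120,0,0,0],[0,0,140,0,0,0],[5,-20,145,0,0,2],[15,-55,145,0,0,5],[28,-95,145,0,0,9],[40,-135,145,0,0,13],[53,-175,145,0,0,16],[66,-215,145,0,0,18.7],[73,-240,145,0,0,18.7],[76,-251,145,0,0,18.7],[76,-251,145,0,0,18.7],[76,-251,145,0,0,18.7],[76,-251,145,0,0,18.7]]'
python3 - <<'E'
from h import *
from scipy.spatial.transform import Rotation as R
s=ctrl.get_state();print(s["time"],s["position"],R.from_rotvec(s["tool_rot"]).as_matrix().round(3).tolist(),s["grip_width"])
im,d,p=grab("wrist");save("w2",im);X=cloud(d,p);np.savez("w2.npz",im=im,X=X,d=d)
def line(m,nm):
    Q=(X[m][:,:2]*1000).astype(np.float32); 
    if len(Q)<20: print(nm,len(Q));return
    f=cv2.fitLine(Q,cv2.DIST_HUBER,0,.01,.01).ravel();t=(Q-f[2:])@f[:2]
    print(nm,len(Q),f,t.min(),t.max(),np.percentile(X[m][:,2],[10,50,90]))
near=(d>0)&(abs((X[...,0]-.5985)*.978+(X[...,1]+.0715)*.21)<.03)
line(near&(X[...,2]>.150)&(X[...,2]<.168),"rail")
# hook / pot top
a=np.array(s["position"]);
W=(d>0)&(X[...,2]>.215)&(X[...,2]<.25)&(np.hypot(X[...,0]-a[0],X[...,1]-a[1])<.12)
Q=(X[W][:,:2]*1000).astype(np.float32);print(len(Q),cv2.minAreaRect(Q) if len(Q) else 0,np.percentile(X[W][:,2],[5,50,98]) if len(Q) else 0)
E
```

```text
time: 6.52
position: [0.4906, -0.0926, 0.2187]
tool_rot: [3.123, 0.341, 0.0]
ft_force: [-1.0, -0.3, -2.2]
grip_width: 0.601
grip_force: 19.9
6.525 [ 0.49062561 -0.09263291  0.21873448] [[0.976, 0.216, 0.0], [0.216, -0.976, -0.0], [0.0, 0.0, -1.0]] 0.6014274412517037
rail 12344 [ 2.1027392e-01 -9.7764254e-01  5.9959570e+02 -6.8890854e+01] -148.99081 151.43863 [0.16101631 0.16314201 0.16440987]
14530 ((502.0982971191406, -89.54605102539062), (83.67599487304688, 72.61353302001953), 12.099725723266602) [0.22077551 0.24092923 0.24355939]
```

View pics/w2.png

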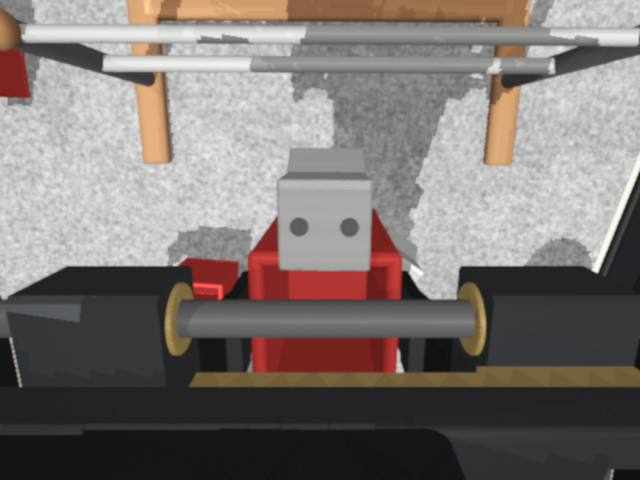

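The pot is held level, its hook plate at (325,225), parallel to the rail at rows about 33. I'll measure the hook's rear edge against the rail from this same image.

Run:
```python
from h import *
z=np.load("w2.npz");X=z["X"];im=z["im"].astype(int)
n=np.array([.9777,.2103]);t=np.array([-.2103,.9777])
W=np.zeros((480,640),bool);W[140:275,270:380]=1
W&=(abs(im[...,0]-im[...,1])<25)&(X[...,2]>.234)&(X[...,2]<.25)
P=X[W];print(W.sum(),"along n",np.percentile(P[:,:2]@n*1000,[0,.5,2,50,98,99.5,100]).round(1),"along t",np.percentile(P[:,:2]@t*1000,[1,50,99]).round(1),P[:,2].mean())
a=np.array([490.6,-92.6]);print("tcp n,t",a@n,a@t,"rail mid",np.array([599.85,-70.1])@n,np.array([599.85,-70.1])@t)
```

```text
8610 along n [483.5 484.4 485.  500.1 513.7 513.8 513.9] along t [-207.3 -192.8 -178.2] 0.24145608164325147
tcp n,t 460.18584000000004 -193.70819999999998 rail mid 571.731315 -194.685225
```

```bash
python3 -m inch '[[15,3,0,0,0,0],[35,7.5,0,0,0,0],[53,11.5,0,0,0,0],[65,14,0,0,0,0],[71.5,15.5,0,0,0,0],[71.5,15.5,0,0,0,0],[71.5,15.5,0,0,0,0],[71.5,15.5,-12,0,0,0],[71.5,15.5,-24,0,0,0],[71.5,15.5,-36,0,0,0],[71.5,15.5,-46,0,0,0],[71.5,15.5,-54,0,0,0],[71.5,15.5,-60,0,0,0],[71.5,15.5,-63,0,0,0],[71.5,15.5,-63,0,0,0],[71.5,15.5,-63,0,0,0]]'
python3 - <<'E'
from h import *
im,d,p=grab("wrist");save("w3",im[:,:]);X=cloud(d,p);np.savez("w3.npz",im=im,X=X)
im2,_,_=grab("scene");save("s3",cv2.resize(im2[90:370,200:460],None,fx=2,fy=2))
E
```

```text
time: 8.57
position: [0.5624, -0.0785, 0.156]
tool_rot: [3.123, 0.338, 0.001]
ft_force: [-0.0, 0.3, -1.7]
grip_width: 0.597
grip_force: 19.9
```

View pics/w3.png

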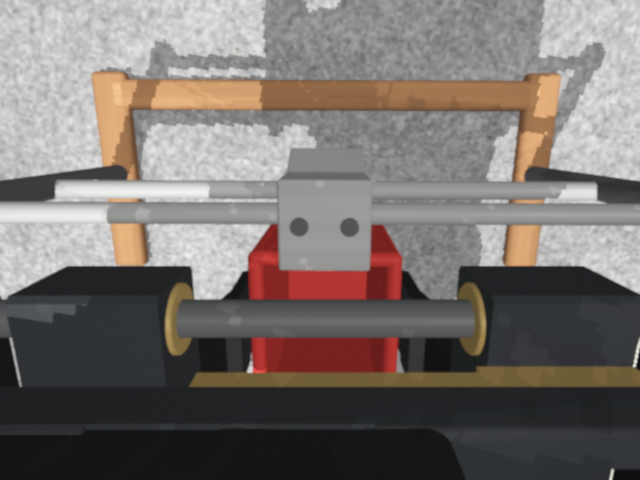

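View pics/s3.png

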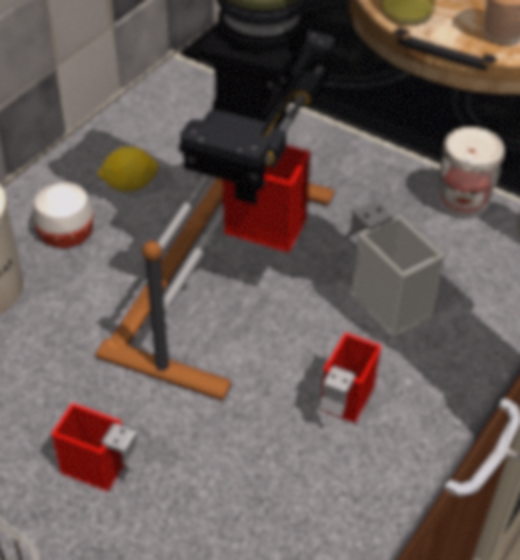

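The rail (row about 212) passes under the bridge with the lip behind it, and nothing is touching. Now tilt the foot in and lower gently.

```bash
python3 -m inch '[[-1,-0.2,-2,0.4,-2,0],[-2,-0.4,-4,0.9,-4,0],[-3,-0.6,-6,1.3,-6,0],[-3.9,-0.8,-8,1.75,-8.2,0],[-3.9,-0.8,-10,1.75,-8.2,0],[-3.9,-0.8,-11.5,1.75,-8.2,0],[-3.9,-0.8,-12.5,1.75,-8.2,0],[-3.9,-0.8,-13,1.75,-8.2,0],[-3.9,-0.8,-13,1.75,-8.2,0],[-3.9,-0.8,-13,1.75,-8.2,0]]'
```

```text
time: 9.93
position: [0.5584, -0.0792, 0.1426]
tool_rot: [-3.1, -0.336, -0.227]
ft_force: [0.4, -0.3, -1.8]
grip_width: 0.595
grip_force: 19.9
```

```bash
python3 -m inch '[[0,0,-0.5,0,0,0],[0,0,-1,0,0,0],[0,0,-1,0,0,0],[0,0,-1.5,0,0,0],[0,0,-1.5,0,0,0],[0,0,-1.5,0,0,0]]'
```

```text
time: 10.68
position: [0.5586, -0.0793, 0.1413]
tool_rot: [-3.1, -0.336, -0.229]
ft_force: [2.2, 1.0, -1.5]
grip_width: 0.596
grip_force: 19.9
```

```bash
python3 -m inch '[[0,0,-0.5,0,0,0],[0,0,-1,0,0,0],[0,0,-1,0,0,0],[0,0,-1.5,0,0,0],[0,0,-1.5,0,0,0],[0,0,-1.5,0,0,0]]'
```

```text
time: 11.42
position: [0.5589, -0.0792, 0.1401]
tool_rot: [-3.1, -0.336, -0.23]
ft_force: [2.1, 1.2, 3.3]
grip_width: 0.598
grip_force: 19.9
```

The force reads 5 N upward relative to free hanging, so the pot rests on the rail. Release in stages.

```bash
python3 -m inch '[[0,0,0.5,0,0,0],[0,0,0.5,0,0,0],[0,0,0.5,0,0,0],[0,0,0.5,0,0,0]]' - 3
python3 -m inch '[[0,0,0,0,0,0],[0,0,0,0,0,0],[0,0,0,0,0,0],[0,0,0,0,0,0]]' 54
python3 -m inch '[[0,0,0,0,0,0],[0,0,0,0,0,0],[0,0,0,0,0,0],[0,0,0,0,0,0],[0,0,0,0,0,0],[0,0,0,0,0,0]]' 80
python3 - <<'E'
from h import *
im,d,p=grab("wrist");save("w4",im)
E
```

```text
time: 11.92
position: [0.5583, -0.0793, 0.1401]
tool_rot: [-3.1, -0.336, -0.227]
ft_force: [3.3, 2.0, 0.6]
grip_width: 0.6
grip_force: 3.0
time: 12.42
position: [0.5579, -0.0794, 0.1399]
tool_rot: [-3.1, -0.336, -0.226]
ft_force: [0.4, 0.1, -0.5]
grip_width: 0.624
grip_force: 0.0
time: 13.18
position: [0.5583, -0.0793, 0.1401]
tool_rot: [-3.1, -0.336, -0.227]
ft_force: [-0.3, 0.1, 0.8]
grip_width: 0.919
grip_force: 0.0
```

View pics/w4.png

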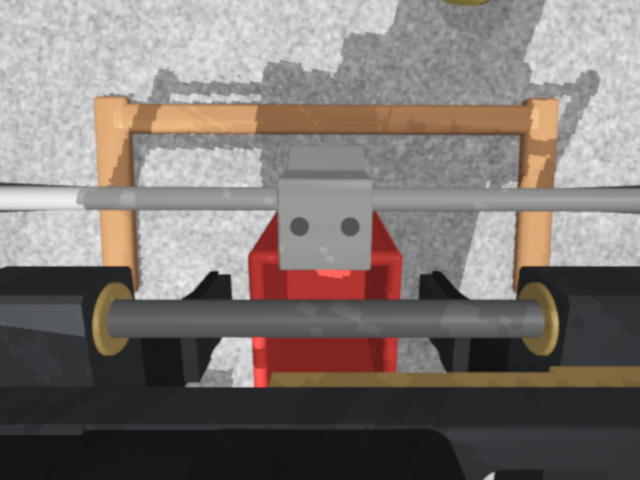

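The pot hangs on the rail with its hook at (325,225), and both fingers are clear (220 and 430). Back off along the tool axis.

```bash
python3 -m inch '[[-1,0,7,0,0,0],[-3,-0.6,20,0,0,0],[-6,-1,40,0,0,0],[-9,-2,60,0,0,0],[-13,-3,90,0,0,0],[-18,-4,120,0,0,0],[-60,-10,130,0,0,0],[-90,-15,130,0,0,0],[-100,-16,130,0,0,0],[-100,-16,130,0,0,0],[-100,-16,130,0,0,0]]'
python3 - <<'E'
from h import *
im,d,p=grab("scene");X=cloud(d,p);save("s5",cv2.resize(im[90:370,200:460],None,fx=2,fy=2))
E
```

```text
time: 14.6
position: [0.4591, -0.0949, 0.2703]
tool_rot: [-3.1, -0.337, -0.228]
ft_force: [-0.4, 1.3, -0.1]
grip_width: 0.92
grip_force: 0.0
```

View pics/s5.png

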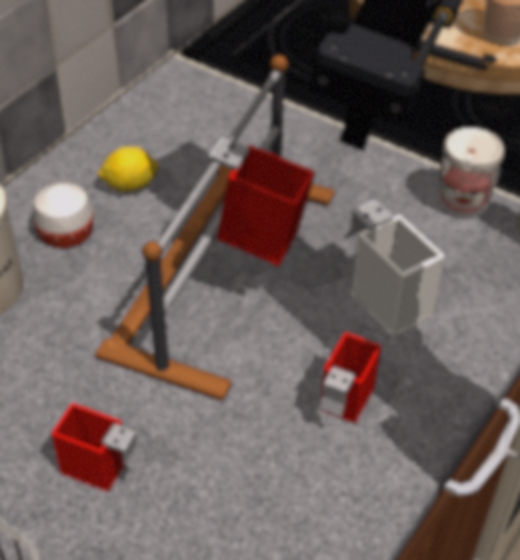

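The red pot hangs at mid-rail (hook at 228,150), open side up and leaning back on the lower bar. The white pot (398,270) hasn't moved and the arm is clear.

```bash
python3 -c "
from bench import ctrl
print(ctrl.close_job())"
```

```text
the job is handed in; nothing more can be done
None
```

The red pot hangs by its hook near the middle of the upper rail, open side up and resting back against the lower bar; the white pot was left where it stood, and the job was handed in after about 15 s of the 35 s allowed.

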